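# Load a mill roll into the run-out gauge

### The arm

A 7-joint arm with a two-finger parallel gripper is mounted at the origin on a cart in front of the work surface, level with it; the furniture and walls round the work are solid. World frame = base frame: x ahead of the robot, y to its left, z up, the work surface at z = 0. Lengths are in m, angles in rad, forces in N, time in s.
With the tool pointing down it reaches from about 0.425 to 0.95 m from the base axis. Payload 4.7 kg.
Tool frame: the origin (TCP) lies on the centre line of the jaws, within the pads' length; the fingertips stand 25 mm ahead of it and the grasp point (between the pads) lies 6 mm ahead of it (finger_overhang is the distance from the TCP to the fingertips, in m); z points along the fingers, y is the line along which they close (so a half turn about z gives the same grasp; the last joint's range is limited). The gripper opens to 87 mm and grips with 3 to 60 N. Pads are 19 mm wide; open, the fingers measure 117 mm over their backs; the gripper's body (75 mm by 190 mm) begins 51 mm behind the grasp point.
Start: joints at [1.234, 0.469, -0.049, 1.532, 0.024, 1.141, -0.082], TCP at [0.205, -0.643, 0.248] pointing down, gripper open.
Joint ranges: [-2.59, 2.59], [-0.33, 1.99], [-1.39, 1.29], [0.1, 2.45], [-1.04, 4.18], [0.21, 1.99], [-2.66, 2.66]. Speed limits (rad/s): [2.57, 2.57, 3.14, 3.14, 3.14, 3.14, 3.14].

### API

Orientations are given as a unit quaternion [x, y, z, w].
In Python, from cell import * gives the robot as it stands. Calls block until the motion is done:
- reach(position, orientation): joint-space move of the TCP to a pose.
- line_to(position, orientation=None, max_speed=0.15, force_limit=None): straight line of the TCP; orientation=None keeps the orientation; max_speed is the mean speed in m/s. With force_limit (N) it stops when the force on the tool has changed by that much, and returns True; else False.
- movej(angles): joint-space move.
- gripper_to(opening, grip_force=None): finger opening in m; grip_force is the grip in N (None keeps the last); returns when the fingers have stopped.
- hold(seconds).
- ik(position, orientation): joint angles nearest the present ones, or None.
- state(): the state.
- camera(name): name is "side" or "top" or "wrist"; returns a dict with "color" (420x560x3 uint8, red, green, blue), "mtx" (3x3 intrinsics, pixels), "R" (3x3) and "t" (3): a world point X has camera coordinates R X + t; the wrist camera has in their place "mount" (4x4, takes a point from camera to tool coordinates, whose origin is the TCP and whose axes are the flange's). Camera axes: x right, y down, z forward; pixel columns grow to the right and rows downward; lengths in m; the calibration is good to about 2 mm. The wrist camera is an equidistant fisheye: a pixel r from the principal point sees the ray r / f radians off the axis. A picture is of the moment at which its call begins: read the wrist's pose just before it. There is no depth.
A pose or a line that the arm cannot do raises Unreachable and nothing moves.
- job_done(): hands the job in; it is judged then, once.
The state is a dict: "clock": time; "q": joint angles; "qvel": joint speeds; "joint_torque": joint torques, N m; "tool_pos": TCP position; "orientation": TCP orientation; "ft_force": force on the tool from outside, world axes, zero at the start; "torque": the same for the moment, N m; "opening": finger opening in m; "finger_force": force on a finger pad.
Only numpy, scipy, OpenCV 4.12 (cv2) and the standard library are available. Lean on these libraries where they do the work, as an engineer would, in place of code of your own. Each camera call takes 0.05 s, during which the arm holds its last target. There are 200 camera calls.

### The job

Load the steel mill roll into the run-out gauge, pushing with the fingertips only and lifting nothing: push the keeper bolt by its upright black knob until it is fully drawn back off the ramp, then push the roll steadily up the ramp and over the crest until it sits fully home against the stop on its own, and then push the bolt fully across again behind it. Never fling the roll or let it roll back down the ramp to the lip at the bottom, and leave the other things on the bench where they are.

Things in the scene. Friction and masses are not known exactly. Their poses are not given: they have to be found in the camera images.
- stand: Run-out gauge stand, fixed to the bench: grey base plate 272 x 84 x 8 mm with an aluminium runway 58 mm wide between dark rails (5 mm thick, 6 mm above the runway), a stop plate and a dial gauge behind it. Origin at bench level in mid-width; x points up the ramp, y across towards the bolt, z up. A loading apron falls at 3 degrees from a lip (top z 0.023) at x -0.112 to the ramp's foot.
- ramp_foot (a point): Foot of the ramp, mid-width on the runway: stand x -0.055, z 0.014. From here the runway rises at 9 degrees to crest. Axes as the stand's.
- crest (a point): Top of the ramp, mid-width on the runway: stand x 0.045, z 0.030. Beyond it the runway falls at 10 degrees towards the stop. Axes as the stand's.
- stop_face (a point): Middle of the stop's upright face at the roll's centre height: stand x 0.077, z 0.048. The stop is a dark plate 68 mm wide, 10 mm thick, top at z 0.066. The gauge's plunger sticks 3 mm out of it on a soft spring (about 0.2 N) that the roll presses in. Behind it lies the dial, 45 mm across, 21 mm deep, top at z 0.071, reaching to stand x 0.155.
- roll: Polished steel roll, slippery: 40 mm in diameter, 54 mm long, a stub shaft 12 mm thick and 10 mm long at each end, 0.45 to 0.7 kg. Origin at its centre; its axis, its y, lies across the runway. It starts at rest in the valley at the ramp's foot (stand x -0.056, z 0.034) and rolls freely; left alone on the ramp it rolls back down. Fully home, it rests by its own weight on the falling seat and against the stop.
- seat (a point): Centre of the roll when it is fully home: stand x 0.057, y 0, z 0.048. Axes as the stand's.
- bolt (a joint): Keeper bolt, a level steel rod 10 mm thick sliding along the stand's y at stand x 0.029, z 0.046. In m: 0 = fully drawn back (tip at y 0.046, clear of the roll), 0.048 = fully across (tip at y -0.002, behind the roll in its seat); moving towards the stand's -y raises it. It starts across the ramp (0.035 to 0.048). End stops at both ends, friction about 1.5 N; it stays where it is left.
- knob (a point): Middle of the upright black knob on the bolt's outer end, 15 mm in diameter, from z 0.064 to 0.095 on an 8 mm neck; stand x 0.029, y = 0.116 minus the bolt's value. The bolt's guide block stands between it and the ramp: stand x 0.018 to 0.040, y 0.042 to 0.062, top at z 0.056, so a fingertip above that can push the knob either way.
- jar: Bystander: tall clear glass jar of biscuits with a dark screw lid, 90 mm across, 140 mm high, standing at the left end of the bench; origin: centre of its underside
- tea_box: Bystander: tea carton, 71 x 126 x 76 mm, at the left end of the bench; origin: centre of its underside
- mug: Bystander: white dotted mug, 82 mm across and 91 mm high, at the left end of the bench; origin: centre of its underside
- oil_can: Bystander: small grey screw-cap jar, 46 mm across, 72 mm high, at the back near the ultrasonic cleaner (a fixed grey box 0.18 m high right of the stand); origin: centre of its underside
- caliper: Bystander: dial caliper lying flat near the front edge, 60 x 200 x 15 mm, its long side along its y axis; origin: centre of its underside
- tweezers: Bystander: steel tweezers lying near the front edge, 14 x 126 x 9 mm, long along y; origin: centre of the underside
- brush: Bystander: brass bristle brush with a wooden handle lying just beside the ramp, 21 x 135 x 21 mm, long along y; origin: centre of the underside
- loupe: Bystander: folding loupe lying open beside the brush, 25 x 60 x 12 mm, long along y; origin: centre of the underside
- bottle: Bystander: brown bottle with a black cap, 44 mm across, 87 mm high, right of the ultrasonic cleaner; origin: centre of its underside
- flux_jar: Bystander: white screw-cap jar, 50 mm across, 51 mm high, right of the ultrasonic cleaner; origin: centre of its underside

How it is judged:
On the way, in this order (a step that is already met when the one before it is completed fails the run):
1. the bolt is fully drawn back while the roll still lies at the foot of the ramp (value of joint bolt below 0.006 m and x of roll in the frame of stand below -0.04 m), for 0.2 s.
2. the roll sits home against the stop by itself, nothing touching it, with the bolt still drawn back (x of roll in the frame of stand between 0.0545 and 0.06 m and z of roll in the frame of stand between 0.045 and 0.051 m and y of roll in the frame of stand between -0.006 and 0.006 m and angle between the y axis of roll and the y axis of stand, either way round below 0.08 rad and contact force between each of the fingers, the arm and roll below 0.3 N and value of joint bolt below 0.008 m), for 0.2 s.
At the end, for the whole second after the job is handed in: The roll lies at rest in the seat against the stop, its centre within about 2.5 mm of the home position along the ramp and square to it, and the keeper bolt is across behind it to within 6 mm of its end stop (x of roll in the frame of stand between 0.0545 and 0.06 m and z of roll in the frame of stand between 0.045 and 0.051 m and y of roll in the frame of stand between -0.006 and 0.006 m and angle between the y axis of roll and the y axis of stand, either way round below 0.08 rad and value of joint bolt above 0.042 m and linear speed of roll below 0.01 m/s and angular speed of roll below 0.3 rad/s); the robot touches nothing.
It fails at once if the roll runs faster than 0.35 m/s (flung, or let roll back) (linear speed of roll above 0.35 m/s).
It fails at once if the roll rolls back against the lip at the bottom (x of roll in the frame of stand below -0.0935 m).
It fails at once if the roll is lifted off the runway (10 mm or more) (z of roll in the frame of stand above 0.06 m or (x of roll in the frame of stand below -0.03 m and z of roll in the frame of stand above 0.048 m)).
It fails at once if the roll leaves the runway (y of roll in the frame of stand above 0.015 m or y of roll in the frame of stand below -0.015 m or z of roll in the frame of stand below 0.028 m).
It fails at once if another thing on the bench is moved by more than 20 mm (distance of any of jar, tea_box, mug, oil_can, caliper, tweezers, brush, loupe, bottle, flux_jar from where it was at the start of the episode above 0.02 m).
It also fails if it takes over 54 s, if anything falls off the work surface, if the arm or the gripper's body presses on something with over 40 N, if the wrist force passes 120 N, or if a joint passes its speed limit or range.

## Working session

There is one attempt and no reset: what is moved stays moved. The work goes in short steps, each a Python script; the robot and the scene stay as the last script left them, time stands still between calls to the robot, and variables do not carry over. Pictures are saved under pics/ and viewed, at most 10 in all, crops included, and the job is handed in when it is done.

```bash
mkdir -p pics; ls; python3 - <<'E'
from cell import *
import cv2,numpy as np
np.set_printoptions(precision=4,suppress=True)
for n in("side","top"):
    c=camera(n); cv2.imwrite(f"pics/{n}0.png",c["color"][:,:,::-1]); np.savez(f"{n}.npz",**c)
    print(n,c["mtx"],c["R"],c["t"],-c["R"].T@c["t"])
print(state())
E
```

```text
pics
side [[412.1511   0.     280.9937]
 [  0.     412.1511 204.4898]
 [  0.       0.       1.    ]] [[-0.027  -0.9995 -0.0132]
 [-0.547   0.0259 -0.8367]
 [ 0.8367 -0.0154 -0.5475]] [0.0264 0.3688 0.8672] [-0.5231  0.0302  0.7837]
top [[504.8762   0.     282.3335]
 [  0.     504.8762 210.8446]
 [  0.       0.       1.    ]] [[-0.0058 -0.9999  0.0155]
 [-0.9969  0.0045 -0.079 ]
 [ 0.079  -0.0159 -0.9968]] [0.0044 0.5472 1.4417] [0.4317 0.0249 1.4802]
{'clock': 0.1, 'q': array([ 1.2341,  0.4694, -0.0486,  1.5336,  0.0241,  1.141 , -0.0823]), 'qvel': array([-0.0007,  0.0003, -0.0001, -0.0044,  0.001 , -0.0011,  0.0006]), 'joint_torque': array([  0.0012, -50.9169,  -0.0809, -23.6829,  -0.0616,   0.0344,
         0.0001]), 'tool_pos': array([ 0.2044, -0.6428,  0.2466]), 'orientation': array([ 0.9882,  0.1533, -0.0002, -0.0009]), 'ft_force': array([ 0.0161,  0.2504, -0.3399]), 'torque': array([-0.0082, -0.0052,  0.008 ]), 'finger_force': 0.0, 'opening': 0.08726756548413189}
```

View pics/top0.png

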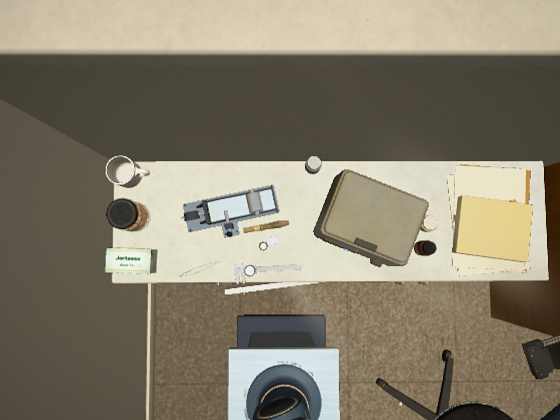

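View pics/side0.png

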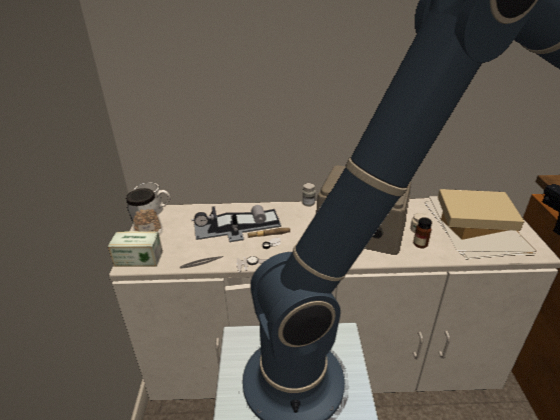

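```bash
python3 - <<'E'
import cv2
a=cv2.imread("pics/top0.png")[175:247,172:300]; b=cv2.imread("pics/side0.png")[195:250,185:300]
cv2.imwrite("pics/topc.png",cv2.resize(a,(768,432),interpolation=cv2.INTER_CUBIC))
cv2.imwrite("pics/sidec.png",cv2.resize(b,None,fx=6,fy=6,interpolation=cv2.INTER_CUBIC))
E
```

```text
(no output)
```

View pics/topc.png

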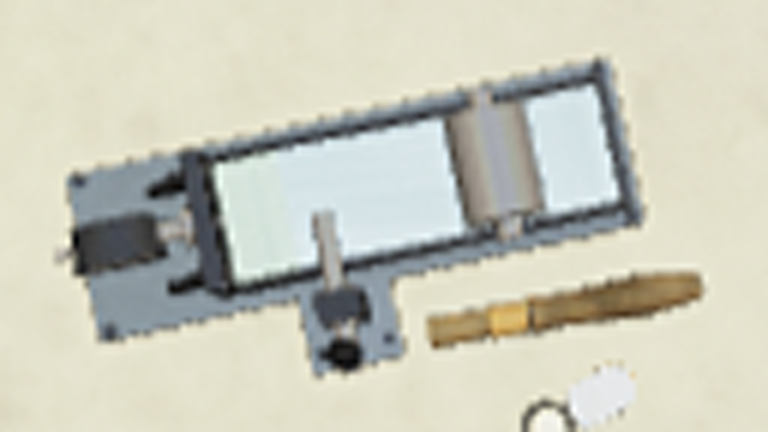

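```bash
cat > fit.py <<'E'
import numpy as np
from scipy.optimize import least_squares
c=np.load("top.npz")
px=np.array([(70,178),(103,340),(605,62),(642,222),(481,88),(513,235),(345,352),(322,212),(75,250)],float)
px=(px+.5)/6-.5+[172,175]
def pts(b): return np.array([(.155,-.042,.008),(.155,.042,.008),(-.117,-.042,.008),(-.117,.042,.008),(-.056,-.037,.036),(-.056,.037,.036),(.029,.116-b,.095),(.029,.046-b,.048),(.155,0,.05)])
def W(P,p):
    co,s=np.cos(p[2]),np.sin(p[2]); return np.c_[p[0]+co*P[:,0]-s*P[:,1],p[1]+s*P[:,0]+co*P[:,1],P[:,2]]
def res(p):
    X=W(pts(p[3]),p)@c["R"].T+c["t"]; X=X@c["mtx"].T
    return ((X[:,:2]/X[:,2:]-px)*([[1]]*8+[[0]])).ravel()
r=least_squares(res,[.45,.2,1.6,.04],loss="soft_l1")
np.set_printoptions(precision=4,suppress=True)
if __name__=="__main__":
    print(r.x); print(res(r.x).reshape(-1,2)); print(W(pts(r.x[3]),r.x))
    # independent check with side camera
    c=np.load("side.npz"); X=W(pts(r.x[3]),r.x)@c["R"].T+c["t"]; X=X@c["mtx"].T; s=X[:,:2]/X[:,2:]
    import cv2; im=cv2.imread("pics/sidec.png")
    for q in s: cv2.circle(im,tuple(int(v) for v in (q-[185,195]+.5)*6),4,(0,0,255),1)
    cv2.imwrite("pics/sidefit.png",im)
E
python3 fit.py
```

```text
[0.5615 0.1355 1.7817 0.0395]
[[-1.8171 -0.3881]
 [-1.5325  0.7194]
 [ 0.0504 -0.7526]
 [ 0.0167  0.4392]
 [ 0.3315 -0.1992]
 [ 0.4342  0.3616]
 [ 0.4045 -0.0165]
 [ 0.6017 -0.1779]
 [-0.      0.    ]]
[[0.5701 0.2959 0.008 ]
 [0.488  0.2783 0.008 ]
 [0.627  0.0299 0.008 ]
 [0.5449 0.0123 0.008 ]
 [0.6094 0.0885 0.036 ]
 [0.537  0.073  0.036 ]
 [0.4806 0.1478 0.095 ]
 [0.549  0.1625 0.048 ]
 [0.529  0.2871 0.05  ]]
```

View pics/sidefit.png

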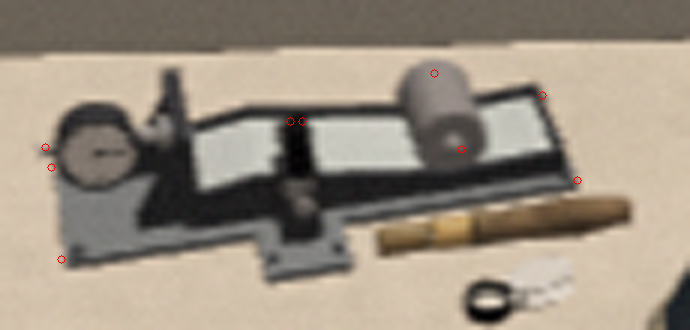

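```bash
cat > h.py <<'E'
from cell import *
import numpy as np, cv2
from scipy.spatial.transform import Rotation as Rn
from fit import r
p=r.x.copy()
c,s=np.cos(p[2]),np.sin(p[2])
def w(x,y,ztip):  # stand coords of the fingertip -> TCP
    return np.array([p[0]+c*x-s*y,p[1]+s*x+c*y,ztip+.025])
def stand(t): d=np.array(t[:2])-p[:2]; return np.array([c*d[0]+s*d[1],-s*d[0]+c*d[1],t[2]-.025])
def quat(sg):
    z=np.array([0,0,-1.]); y=sg*np.array([-s,c,0]); return Rn.from_matrix(np.c_[np.cross(y,z),y,z]).as_quat()
def info():
    st=state(); print(round(st["clock"],2),stand(st["tool_pos"]),"F",st["ft_force"],"op",st["opening"])
def shot(name):
    st=state(); k=camera("wrist"); cv2.imwrite(name,k["color"][:,:,::-1])
    np.savez("wrist.npz",T=st["tool_pos"],Q=st["orientation"],mtx=k["mtx"],mount=k["mount"])
def proj(P):  # world pts -> wrist px
    k=np.load("wrist.npz"); X=(np.array(P)-k["T"])@Rn.from_quat(k["Q"]).as_matrix()
    M=k["mount"]; X=(X-M[:3,3])@M[:3,:3]
    rr=np.hypot(X[:,0],X[:,1]); th=np.arctan2(rr,X[:,2]); f=k["mtx"][0,0]
    return X[:,:2]/rr[:,None]*th[:,None]*f+k["mtx"][:2,2]
E
python3 - <<'E'
from h import *
np.set_printoptions(precision=4,suppress=True)
st=state()
q=min((quat(1),quat(-1)),key=lambda Q:-9 if 0 else np.abs((lambda a: 9*np.ones(7) if a is None else a-st["q"]*0)(ik(w(.029,.0765,.12),Q))[6]))
np.save("Q.npy",q)
for y in(.05,.0765,.1225,.13): print(ik(w(.029,y,.068),q))
for x in(-.1,-.06,.03): print(ik(w(x,0,.04),q))
line_to(st["tool_pos"]+[0,0,.1],max_speed=.25)
reach(w(.029,.0765,.22),q)
gripper_to(.028); info()
shot("pics/w1.png")
from fit import W,pts
print(proj(W(pts(p[3]),p)))
E
```

```text
[ 0.3708  0.6525 -1.0045  1.9812  0.7079  0.9075 -0.7994]
[ 0.4297  0.6563 -1.0839  2.0385  0.7504  0.9122 -0.8597]
[ 0.5221  0.6636 -1.21    2.136   0.8098  0.9204 -0.9575]
[ 0.5198  0.6414 -1.1981  2.1522  0.792   0.8993 -0.9486]
[ 0.3303  0.6282 -0.6351  1.8823  0.5087  0.7978 -0.3678]
[ 0.2666  0.6238 -0.6397  1.8928  0.5111  0.7935 -0.4406]
[ 0.1987  0.6678 -0.7701  1.8879  0.6173  0.8404 -0.6836]
4.78 [0.029  0.0765 0.22  ] F [ 0.0814 -0.3102 -0.1693] op 0.028154043609433566
[[381.4015  78.4275]
 [310.3722  74.7179]
 [368.3262 290.8491]
 [306.4716 292.8777]
 [375.2387 258.0769]
 [314.16   259.5106]
 [280.257  200.6077]
 [345.9879 190.0891]
 [354.8723  70.6504]]
```

View pics/w1.png

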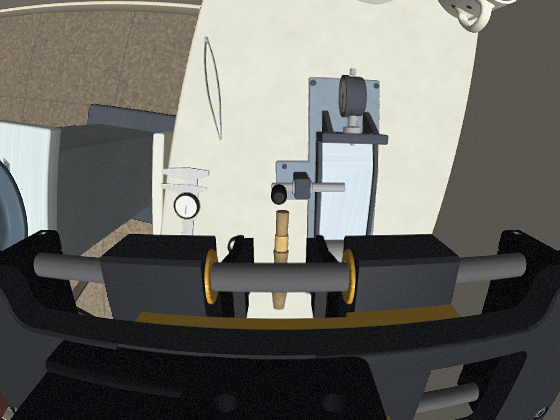

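The wrist view shows the knob at (279,195) and the bolt tip at (346,187). My predictions were (280,201) and (346,190), so the fit agrees to about 3 mm. I can straddle the knob.

```bash
python3 - <<'E'
from h import *
np.set_printoptions(precision=4,suppress=True)
Q=np.load("Q.npy")
line_to(w(.031,.0765,.11),Q,max_speed=.2)
print(line_to(w(.031,.0765,.070),Q,max_speed=.08,force_limit=5)); info()
print(line_to(w(.031,.128,.070),Q,max_speed=.05,force_limit=9)); info()
hold(.3); info()
shot("pics/w2.png")
E
```

```text
False
6.18 [0.0313 0.0765 0.0698] F [ 0.7352 -0.2442  1.0171] op 0.02785505006000877
True
7.11 [0.0309 0.1239 0.0704] F [0.2169 0.6385 0.7185] op 0.027904517741884606
7.41 [0.0309 0.1238 0.0702] F [ 0.3032 -0.4912  0.8541] op 0.028099178260504693
```

```bash
python3 - <<'E'
from h import *
np.set_printoptions(precision=4,suppress=True)
Q=np.load("Q.npy")
line_to(w(.031,.1215,.070),Q,max_speed=.03)
line_to(w(.031,.1215,.14),Q,max_speed=.2); info()
line_to(w(-.096,0,.14),Q,max_speed=.2); info()
shot("pics/w3.png")
from fit import W
print(proj(W(np.array([(-.056,0,.054),(-.076,0,.034),(-.056,-.027,.054),(-.056,.027,.054),(.029,.116,.095),(.029,.046,.046),(.029,.042,.046),(.077,0,.066)]),p)))
E
```

```text
8.21 [0.0306 0.1217 0.14  ] F [ 0.6441 -0.2768  0.3838] op 0.027929076156157095
9.23 [-0.0948  0.0008  0.1397] F [-0.4155  0.0688  0.9333] op 0.028071276447519476
[[281.7031 163.6019]
 [281.5383 184.3233]
 [316.8416 163.8021]
 [246.5225 163.7344]
 [112.9374  54.0518]
 [222.8777  56.8062]
 [227.9051  56.5569]
 [281.8184  -9.8494]]
```

View pics/w3.png

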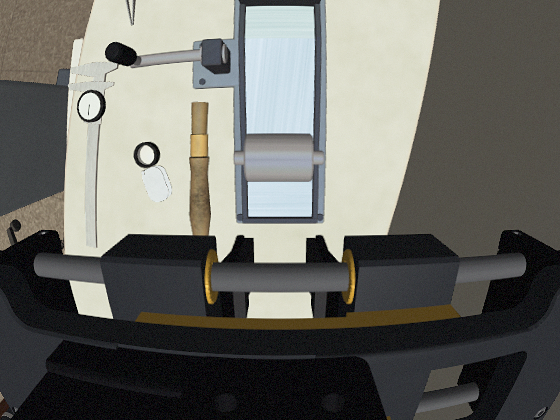

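The bolt's tip is inside its guide block at (215,55), so it is fully back. The roll spans u 245–313 and v 134–181. That puts the stand about +1.5 mm in y and +2.5 mm in x from my fit, so I'm correcting for it.

```bash
cat >> h.py <<'E'
p[:2]+=np.array([c*.0025-s*.0015,s*.0025+c*.0015])
E
python3 - <<'E'
from h import *
np.set_printoptions(precision=4,suppress=True)
Q=np.load("Q.npy")
line_to(w(-.095,0,.06),Q,max_speed=.15)
print(line_to(w(-.095,0,.029),Q,max_speed=.05,force_limit=4)); info()
print(line_to(w(-.087,0,.029),Q,max_speed=.02,force_limit=4)); info()
print(line_to(w(.022,0,.046),Q,max_speed=.05,force_limit=8)); info()
shot("pics/w4.png")
from fit import W
print(proj(W(np.array([(.057,-.027,.068),(.057,.027,.068),(.0515,0,.068),(.077,0,.066)]),p)))
E
```

```text
False
10.73 [-0.0948 -0.0001  0.029 ] F [ 0.7115  0.8778 -0.7305] op 0.02795631644023344
False
11.28 [-0.087  -0.0001  0.029 ] F [-0.9647 -1.0843 -0.675 ] op 0.028298307770115744
False
13.64 [0.0218 0.     0.0459] F [ 0.4375  0.0558 -0.535 ] op 0.02796986404526964
[[341.2077 202.1363]
 [220.6692 202.3689]
 [280.9922 214.1383]
 [280.9083 156.6696]]
```

View pics/w4.png

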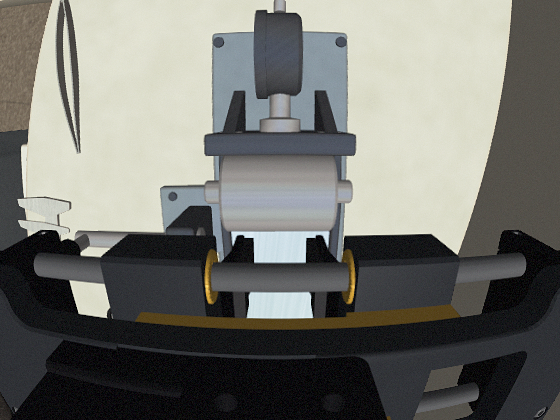

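The roll sits square against the stop, spanning u 220–338 as predicted for home. Next I back off and push the bolt across.

```bash
python3 - <<'E'
from h import *
np.set_printoptions(precision=4,suppress=True)
Q=np.load("Q.npy")
line_to(w(.008,0,.046),Q,max_speed=.05)
line_to(w(.008,0,.13),Q,max_speed=.15); hold(.3)
line_to(w(.029,.116,.13),Q,max_speed=.2)
print(line_to(w(.029,.116,.070),Q,max_speed=.1,force_limit=5)); info()
print(line_to(w(.029,.054,.070),Q,max_speed=.05,force_limit=9)); info()
y=stand(state()["tool_pos"])[1]
line_to(w(.029,y+.005,.070),Q,max_speed=.03)
line_to(w(.029,y+.005,.17),Q,max_speed=.2); line_to(w(-.09,.03,.2),Q,max_speed=.2); info()
shot("pics/w5.png")
from fit import W
print(proj(W(np.array([(.057,-.027,.068),(.057,.027,.068),(.029,.068,.095),(.029,-.002,.046),(.077,0,.066)]),p)))
E
```

```text
False
16.62 [0.0293 0.1156 0.0702] F [ 0.5797 -0.0567  0.7754] op 0.027752838855657443
True
17.65 [0.0288 0.0613 0.0693] F [0.3237 0.2076 0.1293] op 0.028040998677601636
19.38 [-0.0885  0.0308  0.1993] F [ 0.1914 -0.414  -0.2681] op 0.027641693152654676
[[344.6529  43.1011]
 [284.8898  41.0159]
 [234.7944  66.3859]
 [314.8571  74.832 ]
 [314.5959  21.88  ]]
```

View pics/w5.png

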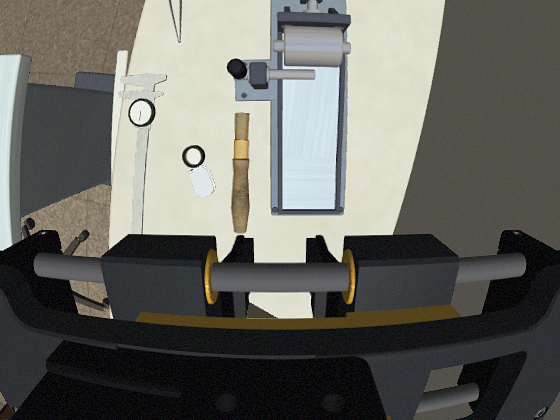

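The bolt tip is at (315,74), against a prediction of (315,75) for fully across. The knob is at (236,68) against (235,66), and the roll is home against the stop, so I'm handing in.

```bash
python3 -c "
from cell import *
print(job_done())"
```

```text
the job is handed in; nothing more can be done
None
```

The job is handed in: the last picture showed the roll home and square against the stop and the bolt fully across behind it. The hand-in gave no verdict.

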